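Hold the welding tweezers at the marked electrode gap

ROBOT

A 7-joint arm with a two-finger parallel gripper is mounted at the origin on the work surface. World frame = base frame: x ahead of the robot, y to its left, z up, the work surface at z = 0. Lengths are in m, angles in rad, forces in N, time in s.
With the tool pointing down it reaches from about 0.4 to 0.85 m from the base axis. Payload 4.5 kg.
Tool frame: the origin (TCP) lies at the very end of the fingers, on their centre line; the grasp point (between the pads) lies 19 mm behind it (tcp_to_grasp is the z of the grasp point in the tool frame, in m); z points along the fingers, y is the line along which they close (so a half turn about z gives the same grasp; the last joint's range is limited). The gripper opens to 88 mm and grips with 3 to 60 N. Pads are 18 mm wide; open, the fingers measure 123 mm over their backs; the gripper's body (75 mm by 187 mm) begins 45 mm behind the grasp point.
Start: joints at [-1.24, 0.689, -0.195, 1.565, 0.157, 0.902, -0.215], TCP at [0.183, 0.598, 0.239] pointing down, gripper open.
Joint ranges: [-3.01, 3.01], [-0.46, 2.08], [-1.47, 1.51], [0.13, 2.56], [-1, 4.14], [0.04, 2.09], [-2.66, 2.66]. Speed limits (rad/s): [2.57, 2.57, 3.14, 3.14, 3.14, 3.14, 3.14].

INTERFACE

Orientations are given as a unit quaternion [x, y, z, w].
In Python, from plant import * gives the robot as it stands. The module is installed in compiled form; this text tells all that it offers.
- The arm moves only by the shell command python3 -m jog 'ROWS' [OPENING] [FORCE]. ROWS is JSON, a list that holds one entry, the list of rows, each a list of 6 numbers: the shift along the tool's x, y, z in m, then the turn, a rotation vector about the tool's x, y, z in rad. In form: [[[dx, dy, dz, ax, ay, az], ...]]. A call has 1 to 12 rows; each row shifts and turns the commanded pose from where the row before left it, along the tool's axes as they then stand; what a row does not reach is not made up. A row lasts 1/8 s, in which the tool goes at most 62.5 mm and 10.7 degrees, less where a joint would pass 70% of its speed; a pose out of reach is approached as far as the arm can. A call with a gripper value outside its range is refused whole. OPENING is the finger opening in m, from 0 to 0.0881, set as the call begins (- or left out, the last holds). The fingers move at their own pace and stop on an object; FORCE is the grip in N (left out, the last holds). Time passes only in rows, so rows that do not move let the fingers close. It gives the time, the measured TCP pose, the force, the opening and the grip force at its end, in the units of the state.
- get_state(): the state, without advancing time (a new reading comes with each control period).
- snapshot(name): name is "scene" or "top"; returns a dict with "frame" (420x560x3 uint8, red, green, blue), "mtx" (3x3 intrinsics, pixels), "D" ([k1, k2, p1, p2, k3] as OpenCV has them; the pictures are not rectified), "xyz" and "orientation" of the camera in the world. Camera axes: x right, y down, z forward; pixel columns grow to the right and rows downward; lengths in m; the calibration is good to about 2 mm. A picture is of the moment at which its call begins. There is no depth.
- finish_job(): hands the job in; it is judged then, once.
The state is a dict: "clock": time; "q": joint angles; "qd": joint speeds; "joint_torque": joint torques, N m; "tool_pos": TCP position; "eef_rot": TCP orientation; "contact_force": force on the tool from outside, world axes, zero at the start; "moment": the same for the moment, N m; "opening": opening from 0.0 (shut) to 1.0 (fully open); "finger_force": force on a finger pad.
Only numpy, scipy, OpenCV 4.12 (cv2) and the standard library are available. Lean on these libraries where they do the work, as an engineer would, in place of code of your own. Each camera call takes 0.05 s, during which the arm holds its last target. There are 200 camera calls.

TASK

The electrode length has just been set with the blue-topped setting block: stand it back upright in its own blue holder on the rack, right down, and let go of it. Then pick up the red welding tweezers by their black grips, squeeze them until the red needle is on the yellow marker, without ever letting the electrode tips touch, and finish still holding them there, level, steady and at least 120 mm above the bench, so that the stop screw can be locked. Leave everything else on the bench as it is.

Things in the scene. Friction and masses are not known exactly. Their poses are not given: they have to be found in the camera images.
- block_blue: Loose steel setting block with a blue-painted top 16 mm: 16 mm (its x) by 30 mm (its y) footprint, 40 mm tall, about 140 g, standing upright on the bench at the start. Origin: centre of its underside; z up.
- holder_blue: Blue plastic holder (fixed), 56 (x) by 54 (y) by 26 mm tall, on an 8 mm tray: rim 34 mm above the bench. In its middle an open pocket 20 mm (x) by 34 mm (y), 18 mm deep. The block stands in it with its 16 mm side along the holder's x (either way round), 2 mm of play all about; fully down, its origin is 8 mm above the holder's origin. Origin: centre of the underside.
- holder_orange: Orange holder of the same shape on the same rack, empty: not for the blue block. The three holders stand in a row along their y, 60 mm apart, in an order that changes.
- holder_green: Green holder of the same shape on the same rack, with the green block in it.
- rack: The steel tray under the three holders (fixed), 85 mm (x) by 190 mm (y), 8 mm thick. Origin: centre of its underside.
- tweezers: Loose welding tweezers lying flat, 240 mm long, 26 mm high, about 170 g. From a red yoke (58 by 34 by 22 mm) two sprung arms fan out along +x to copper electrodes; tips 200 mm from the origin, 40 mm apart when free. Origin: the arms' pivot in the yoke, at the underside; x midway between the free arms, z up. The left (+y) arm is fixed to this frame, so pinching turns the frame by half of joint jaw.
- grip (a point): Point midway between the two black grips (each 68 mm long, 20 mm high), 105 mm along the tweezers' x, 10 mm above their underside, near the centre of mass: pinch here across the tweezers' y. Free, they measure about 46 mm over the outsides here. Nothing is above the grips; the wing begins 35 mm further on.
- jaw (a joint): How far the tweezers are squeezed: angle (rad) of the right arm about the pivot, 0 when free, growing as the arms close, 0.198 with the tips touching. Each 0.01 rad closes the tips by 2 mm and the outsides of the grips by 1.05 mm. The spring resists at the grips with about 5 N when free, 10 N at 0.11, 14 N when shut, so a hard pinch shuts them.
- marker (a joint): Where the yellow marker is set on the steel wing (an arc fixed to the left arm, passing over the right arm 140 to 162 mm from the pivot), in the same angle as jaw: the needle is on the middle of the marker when jaw equals this value. Set anywhere from 0.08 to 0.145 (tip gaps of about 24 to 11 mm) and stays there.
- needle (a point): Point of the red needle on the right arm, 150 mm from the pivot, 23.5 mm above the tweezers' underside.
- mark (a point): Middle of the yellow marker at its inner end, 150 mm from the pivot, same height as the needle; the marker is 5 mm wide, so within 2.5 mm the needle points at yellow.
- tip_left (a point): Inner face of the left electrode's tip, 9 mm above the tweezers' underside.
- tip_right (a point): Inner face of the right electrode's tip.
- block_orange: Bystander: setting block with an orange top, 16 by 30 mm, 50 mm tall, standing loose on the bench. Leave it.
- block_green: Bystander: setting block with a green top, 16 by 30 mm, 45 mm tall, standing in the green holder, 27 mm of it above the rim.
- hammer: Bystander: chipping hammer lying flat at the far side, about 270 mm long, 30 mm high.
- brush: Bystander: wire brush with a wooden back lying at the far side, 270 by 30 by 29 mm.
- magnet_square: Bystander: red magnetic welding square lying flat to the right, about 90 mm a side, 18 mm high.
- t_joint: Bystander: welded steel T-joint to the left, near the robot, 120 by 70 mm, 58 mm high.
- jar: Bystander: white jar with a black lid to the right, 68 mm across, 85 mm high.
There are look-alikes about, which are no part of the job. There is more than one size of the rack; the one meant has the size given above.

How it is judged:
By the outcome, as a careful person would: the job done as asked, in the order asked, and still so for the second after the job is handed in, while the arm keeps its last pose, push and grip.
It also fails if it takes over 51 s, if anything falls off the work surface, if the arm or the gripper's body presses on something with over 40 N, if the wrist force passes 120 N, or if a joint passes its speed limit or range.

## Working session

There is one attempt and no reset: what is moved stays moved. The work goes in short steps, Python scripts to look and compute and a shell command to move; the robot and the scene stay as the last step left them, time stands still between calls to the robot, and variables do not carry over. Pictures are saved under pics/ and viewed, at most 10 in all, crops included, and the job is handed in when it is done.

```bash
mkdir -p pics
cat > h.py <<'E'
from plant import *
import numpy as np, cv2
from scipy.spatial.transform import Rotation as R
def snap(n,f=None):
    s=snapshot(n)
    if f: cv2.imwrite('pics/'+f,s['frame'][:,:,::-1])
    return s
def ray(s,uv):
    p=cv2.undistortPoints(np.array(uv,float).reshape(-1,1,2),np.array(s['mtx'],float),np.array(s['D'],float)).reshape(-1,2)
    d=np.c_[p,np.ones(len(p))]@R.from_quat(s['orientation']).as_matrix().T
    return np.array(s['xyz']),d
def onz(s,uv,z):
    o,d=ray(s,uv); return o+d*((z-o[2])/d[:,2])[:,None]
def tri(s1,u1,s2,u2):
    o1,d1=ray(s1,[u1]);o2,d2=ray(s2,[u2]);A=np.c_[d1[0],-d2[0]]
    t=np.linalg.lstsq(A,o2-o1,rcond=None)[0]
    a=o1+d1[0]*t[0];b=o2+d2[0]*t[1];return (a+b)/2,np.linalg.norm(a-b)
def proj(s,P):
    Rm=R.from_quat(s['orientation']).as_matrix().T
    return cv2.projectPoints(np.array(P,float).reshape(-1,1,3),cv2.Rodrigues(Rm)[0],-Rm@np.array(s['xyz']),np.array(s['mtx'],float),np.array(s['D'],float))[0].reshape(-1,2)
E
python3 - <<'E'
from h import *
for n in('scene','top'):
    s=snap(n,n+'0.png');print(n,s['xyz'],s['orientation'],s['mtx'])
st=get_state();print(st)
a=cv2.imread('pics/top0.png');cv2.imwrite('pics/top0b.png',cv2.resize(a,(800,600),interpolation=cv2.INTER_CUBIC))
a=cv2.imread('pics/scene0.png');cv2.imwrite('pics/scene0b.png',cv2.resize(a,(800,600),interpolation=cv2.INTER_CUBIC))
E
```

```text
scene [1.59408058 0.33752082 0.73734038] [ 0.51665842  0.70600567 -0.38748662 -0.29064443] [[470.85602867   0.         270.87327216]
 [  0.         470.85602867 210.68578426]
 [  0.           0.           1.        ]]
top [ 0.42575621 -0.008355    1.60682414] [-0.70461947  0.70818987 -0.03087889  0.03201555] [[478.35963249   0.         279.2539236 ]
 [  0.         478.35963249 210.97439624]
 [  0.           0.           1.        ]]
{'clock': 0.1, 'q': array([-1.24017774,  0.68989112, -0.19450201,  1.56620548,  0.15728768,
        0.90252632, -0.21512385]), 'qd': array([-0.00078304, -0.00114144, -0.00018291, -0.00110653, -0.00012788,
        0.00060657, -0.00027922]), 'joint_torque': array([-3.95151117e-03, -5.28488982e+01, -1.27144206e+00, -1.53834450e+01,
       -5.24724287e-02,  2.01726674e-03,  6.11990254e-05]), 'tool_pos': array([0.18268545, 0.59712011, 0.23800461]), 'eef_rot': array([ 1.47851887e-01,  9.89009174e-01, -8.18929322e-04, -5.91863861e-05]), 'contact_force': array([0.15134729, 0.97362289, 0.48943915]), 'moment': array([ 0.03040412,  0.02910864, -0.01647937]), 'finger_force': 0.0, 'opening': 0.9948818731367463}
```

View pics/top0b.png

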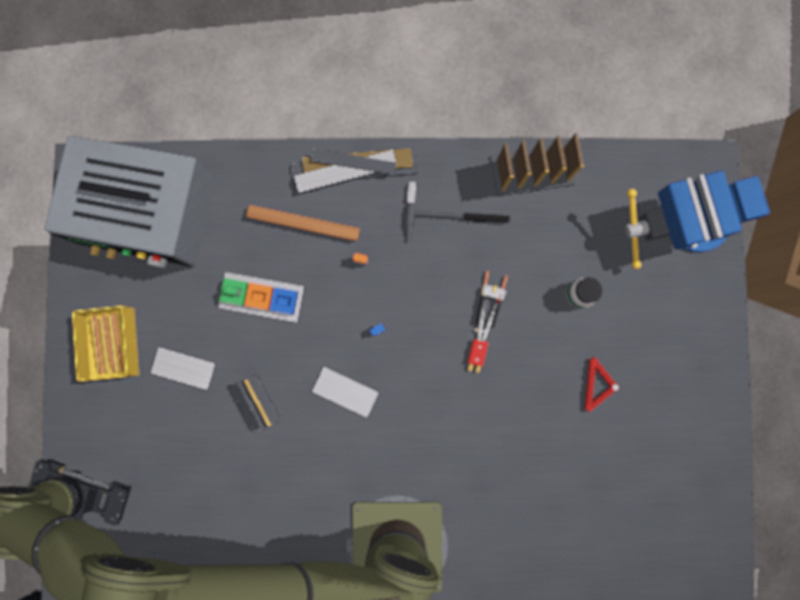

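View pics/scene0b.png

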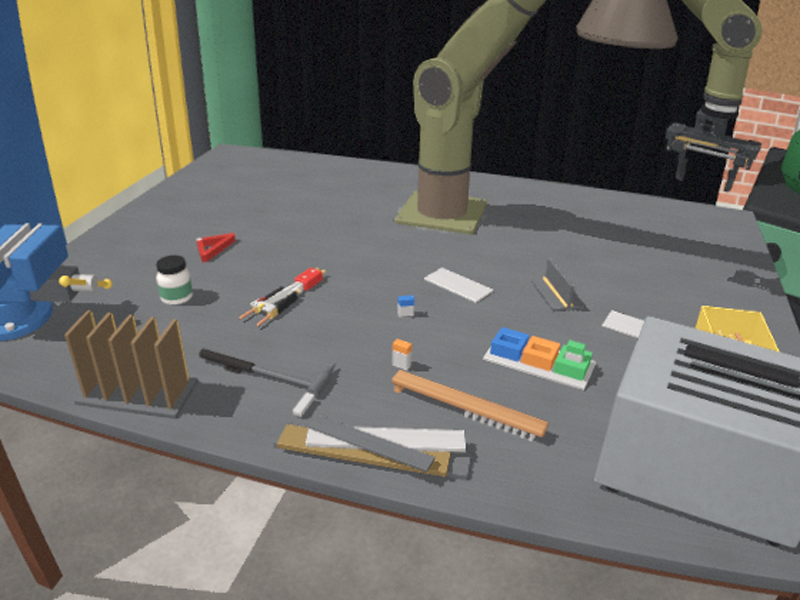

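The top view (800×600) shows the blue block at (377,329). The rack is at (260,297), with its green, orange and blue holders at (233,290), (258,296) and (285,301). The red-yoked tweezers run from the yoke at (479,352) to the tips at (487/505,277).

Look-alikes: plain plates at (345,392) and (183,368) carry no holders, so the rack is the tray at (260,297). The red thing at (600,385) is the magnetic square. The blue vise at (700,210) is much too large. Next, enlarged crops to confirm, plus measurements.

Run:
```python
from h import *
T=snap('top');S=snap('scene')
a=T['frame'][180:275,145:365][:,:,::-1];b=S['frame'][180:275,160:420][:,:,::-1]
A=cv2.resize(a,None,fx=3.07,fy=3.07,interpolation=cv2.INTER_CUBIC)[:, :676];B=cv2.resize(b,(676,247),interpolation=cv2.INTER_CUBIC)
A=cv2.resize(A,(676,292));cv2.imwrite('pics/c1.png',np.vstack([A,B]))
for n,s,box in(('top',T,(140,150,400,300)),('scene',S,(150,170,420,290))):
    x0,y0,x1,y1=box
    hsv=cv2.cvtColor(s['frame'],cv2.COLOR_RGB2HSV)
    for c,lo,hi in(('blue',(100,120,60),(125,255,255)),('orange',(5,150,120),(20,255,255)),('green',(50,120,60),(80,255,255)),('red',(172,150,90),(180,255,255)),('red2',(0,150,90),(4,255,255)),('yel',(22,120,100),(35,255,255))):
        m=cv2.inRange(hsv,lo,hi);mm=np.zeros_like(m);mm[y0:y1,x0:x1]=m[y0:y1,x0:x1]
        k,l,st,ce=cv2.connectedComponentsWithStats(mm)
        for i in range(1,k):
            if st[i,4]>4: 
                ct=cv2.findContours((l==i).astype('uint8'),0,2)[0][0]
                print(n,c,st[i],ce[i].round(1),[np.round(q,1) for q in cv2.minAreaRect(ct)])
```

```text
top blue [190 202  18  18 249] [198.3 210.3] [array([198.3, 210.4]), array([16.1, 15.5]), np.float64(9.5)]
top blue [259 227  10   8  52] [263.5 230.5] [array([263.5, 230.5]), array([4.9, 9.4]), np.float64(63.4)]
top orange [247 178  10   6  42] [251.5 180.5] [array([251.5, 180.5]), array([8.5, 4.6]), np.float64(14.0)]
top orange [171 199  19  17 251] [180.3 207. ] [array([180.4, 207.1]), array([17. , 14.7]), np.float64(10.3)]
top green [154 196  19  17 221] [162.5 203.8] [array([162.8, 203.8]), array([16.4, 14.6]), np.float64(10.3)]
top red2 [328 238  13  18 138] [333.8 246.6] [array([333.9, 246.9]), array([ 9.9, 16.7]), np.float64(14.0)]
scene blue [279 207  11   7  74] [283.9 210. ] [array([284., 210.]), array([ 6., 10.]), np.float64(90.0)]
scene blue [343 229  27  24 427] [355.8 240.2] [array([355.7, 240.2]), array([23.2, 20.1]), np.float64(15.9)]
scene orange [365 235  27  24 430] [378.2 246.7] [array([378. , 246.6]), array([23.4, 19.6]), np.float64(15.9)]
scene orange [275 238  13  10  91] [281.  242.4] [array([281.2, 242.5]), array([12.6,  7.4]), np.float64(21.8)]
scene green [388 239  26  27 381] [400.6 252.9] [array([401.1, 251.3]), array([22.6, 23.8]), np.float64(17.1)]
scene red2 [150 170  12   9  56] [153.6 172.5] [array([155.5, 174. ]), array([ 8., 11.]), np.float64(90.0)]
scene red2 [207 188  19  15 152] [216.6 194.4] [array([216.4, 194.4]), array([11.1, 17.5]), np.float64(56.3)]
scene yel [180 213   5   5  13] [181.7 214.8] [array([181.7, 214.6]), array([2.7, 4.9]), np.float64(26.6)]
```

View pics/c1.png

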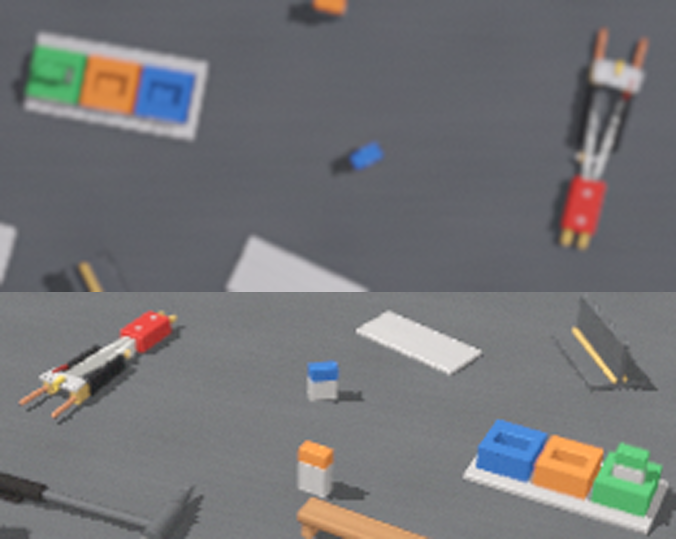

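The crops confirm them. The blue block is upright, top (263.5,230.5). The blue holder is at the right end of the rack, (198,210), with an empty pocket whose long side runs along the row. The tweezers are the red-yoke tool with black grips, and their yellow marker is near (346,206). Now the positions.

Run:
```python
from h import *
np.set_printoptions(precision=4,suppress=True)
T=snap('top');S=snap('scene')
def comp(s,lo,hi,near):
    m=cv2.inRange(cv2.cvtColor(s['frame'],cv2.COLOR_RGB2HSV),lo,hi);k,l,st,ce=cv2.connectedComponentsWithStats(m)
    ok=[i for i in range(1,k) if st[i,4]>4];i=min(ok,key=lambda i:np.hypot(*(ce[i]-near)));return (l==i).astype('uint8'),ce[i]
B=((100,120,60),(125,255,255));O=((5,150,120),(20,255,255))
def pca(m,s,z):
    v,u=np.nonzero(m);P=onz(s,np.c_[u,v],z)[:,:2];c=P.mean(0);w,V=np.linalg.eigh(np.cov((P-c).T));return c,np.sqrt(12*w),np.degrees(np.arctan2(V[1,1],V[0,1]))
# block: top view at z=.040 (mask=top face + bit of side)
mb,cb=comp(T,*B,(263,230));print('block top pca@.04',pca(mb,T,.04))
ms,cs=comp(S,*B,(284,210));print('tri block(blue mid)',tri(T,cb,S,cs), 'scene@.035',onz(S,[cs],.035))
mh,ch=comp(T,*B,(198,210));mh2,ch2=comp(S,*B,(356,240));print('tri holder',tri(T,ch,S,ch2))
mo,co=comp(T,*O,(180,207))
print('holder ctr@.034',onz(T,[ch,co],.034))
# rack+holders outline, top: anything bright or saturated in window
f=T['frame'];hsv=cv2.cvtColor(f,cv2.COLOR_RGB2HSV);w=np.zeros(f.shape[:2],'uint8');w[185:230,148:218]=1
m=(((hsv[...,1]>110)|(hsv[...,2]>130)))&(w>0)
k,l,st,ce=cv2.connectedComponentsWithStats(m.astype('uint8'));i=1+np.argmax(st[1:,4]);m=(l==i).astype('uint8')
r=cv2.minAreaRect(cv2.findContours(m,0,2)[0][0]);bp=cv2.boxPoints(r);W=onz(T,bp,.008);print('rack box',W[:,:2],np.linalg.norm(np.diff(W,axis=0),axis=1),'ctr',W.mean(0),'ang',[np.degrees(np.arctan2(*(W[j+1]-W[j])[[1,0]])) for j in range(3)])
print('rack pca',pca(m,T,.008))
# pocket darker pixels in blue holder
V=hsv[...,2].astype(float)
print(V[200:222,188:210].astype(int))
# scene corners of holder rim: mask polygon
for s,mm in((S,mh2),(S,ms)):
    c=cv2.findContours(mm,0,2)[0][0];print(cv2.approxPolyDP(cv2.convexHull(c),1.2,True).reshape(-1,2).tolist())
```

```text
block top pca@.04 (array([0.5017, 0.046 ]), array([0.0179, 0.0319]), np.float64(114.78947782537249))
tri block(blue mid) (array([0.5023, 0.045 , 0.0329]), np.float64(0.0024641272750602337)) scene@.035 [[0.506  0.0448 0.035 ]]
tri holder (array([0.5709, 0.2621, 0.0224]), np.float64(0.003937299679435527))
holder ctr@.034 [[0.5695 0.2621 0.034 ]
 [0.5809 0.3221 0.034 ]]
rack box [[0.5555 0.4227]
 [0.6438 0.4082]
 [0.608  0.2176]
 [0.5205 0.2329]] [0.0895 0.1939 0.0888] ctr [0.582  0.3203 0.008 ] ang [np.float64(-9.323628943700387), np.float64(-100.63422245787005), np.float64(170.1124849146137)]
rack pca (array([0.5818, 0.3197]), array([0.0886, 0.1936]), np.float64(79.03854961326998))
[[214 207 193 180 189 195 195 194 195 194 195 195 195 193 192 191 191 188
  183 178 172 169]
 [222 212 188 159 185 196 196 195 196 195 195 195 195 194 194 196 195 194
  194 192 190 190]
 [222 211 175 141 185 197 197 196 196 196 196 196 195 195 195 196 195 195
  195 194 193 194]
 [221 206 162 151 188 198 197 196 197 197 197 196 196 197 196 196 196 196
  195 192 187 191]
 [220 201 153 166 193 197 197 198 197 
[... 1046 characters left out ...]
 194 194 182
  170 184 191 173]
 [135 175 191 194 194 196 196 198 197 197 197 198 197 197 197 197 192 177
  171 187 189 160]
 [133 162 175 176 180 186 189 191 193 195 196 198 198 198 198 198 190 173
  172 190 187 150]
 [150 155 154 153 159 168 171 173 177 182 188 191 193 193 195 193 186 169
  174 192 185 145]
 [178 172 160 154 154 157 155 151 155 159 168 171 176 177 179 180 176 167
  179 191 181 140]
 [188 185 179 177 178 174 162 155 154 155 155 156 158 163 165 168 170 175
  186 191 172 132]
 [168 173 179 187 188 185 175 172 176 173 168 168 168 174 179 180 183 188
  195 190 162 122]]
[[351, 229], [369, 234], [361, 252], [343, 246], [344, 239]]
[[289, 208], [288, 213], [279, 212], [279, 207]]
```

```bash
cat > to.py <<'E'
import sys
from h import *
x,y,z,yaw=map(float,sys.argv[1:])   # yaw = world angle of tool y axis (deg, mod 180)
s=get_state();r=R.from_quat(s['eef_rot']);d=r.inv().apply(np.array([x,y,z])-s['tool_pos'])
Rm=r.as_matrix();cur=np.degrees(np.arctan2(Rm[1,1],Rm[0,1]));dt=(cur-yaw+90)%180-90
# tilt fix: rotvec in tool frame bringing tool z to -world z
zt=r.inv().apply([0,0,-1]);tl=np.cross([0,0,1],zt)
print('t',s['clock'],'pos',s['tool_pos'].round(4),'yaw',cur.round(2),'shift',d.round(4),'n',np.linalg.norm(d).round(3),'turn z',np.radians(dt).round(4),'or',(np.radians(dt)-np.sign(dt)*np.pi).round(4),'tilt',tl.round(4),'F',s['contact_force'].round(1),'q7',s['q'][6].round(2))
E
python3 to.py 0.502 0.046 0.11 24.8
```

```text
t 0.3 pos [0.1827 0.5975 0.2384] yaw 73.0 shift [-0.4666 -0.434   0.1287] n 0.65 turn z 0.8412 or -2.3003 tilt [-0.0006  0.      0.    ] F [-0.4 -0.3 -0.2] q7 -0.22
```

```bash
python3 -m jog '[[[-0.02,-0.018,0.002,0,0,0],[-0.042,-0.039,0.01,0,0,0],[-0.042,-0.039,0.01,0,0,0],[-0.042,-0.039,0.01,0,0,0],[-0.042,-0.039,0.01,0,0,0],[-0.042,-0.039,0.01,0,0,0],[-0.042,-0.039,0.01,0,0,0],[-0.042,-0.039,0.012,0,0,0],[-0.042,-0.039,0.012,0,0,0],[-0.042,-0.039,0.012,0,0,0],[-0.042,-0.039,0.012,0,0,0],[-0.027,-0.026,0.0187,0,0,0]]]' 0.06 && python3 -m jog '[[[0,0,0,0,0,0.17],[0,0,0,0,0,0.17],[0,0,0,0,0,0.17],[0,0,0,0,0,0.17],[0,0,0,0,0,0.161],[0,0,0,0,0,0]]]' && python3 to.py 0.502 0.046 0.02 24.8
```

```text
clock: 1.8
tool_pos: [0.5043, 0.043, 0.1099]
eef_rot: [0.15, 0.989, -0.0, 0.001]
contact_force: [0.2, 0.6, -0.2]
opening: 0.68
finger_force: 0.0
clock: 2.55
tool_pos: [0.5027, 0.0463, 0.1101]
eef_rot: [0.538, 0.843, 0.0, 0.0]
contact_force: [0.5, 0.5, -0.0]
opening: 0.681
finger_force: 0.0
t 2.55 pos [0.5027 0.0463 0.1101] yaw 24.91 shift [ 0.0001 -0.0008  0.0901] n 0.09 turn z 0.002 or -3.1396 tilt [ 0.0003  0.0004 -0.    ] F [ 0.5  0.5 -0. ] q7 0.17
```

```bash
python3 -m jog '[[[0,-0.001,0.03,0,0,0],[0,0,0.03,0,0,0],[0,0,0.02,0,0,0],[0,0,0.01,0,0,0],[0,0,0,0,0,0]]]' && python3 -m jog '[[[0,0,0,0,0,0],[0,0,0,0,0,0],[0,0,0,0,0,0],[0,0,0,0,0,0]]]' 0 8; python3 to.py 0.502 0.046 0.02 24.8; python3 -m jog '[[[0,0,0,0,0,0],[0,0,0,0,0,0],[0,0,-0.03,0,0,0],[0,0,-0.05,0,0,0],[0.05,0.02,-0.01,0,0,0],[0.05,0.02,0,0,0,0],[0.05,0.02,0,0,0,0]]]' 0.06
```

```text
clock: 3.18
tool_pos: [0.5014, 0.0457, 0.0197]
eef_rot: [0.538, 0.843, -0.0, -0.0]
contact_force: [0.5, 0.6, -0.8]
opening: 0.678
finger_force: 0.0
clock: 3.68
tool_pos: [0.5017, 0.0457, 0.0202]
eef_rot: [0.539, 0.843, 0.0, 0.0]
contact_force: [0.2, 0.0, -0.0]
opening: 0.252
finger_force: 0.0
t 3.675 pos [0.5017 0.0457 0.0202] yaw 24.81 shift [0.0001 0.0004 0.0002] n 0.0 turn z 0.0003 or -3.1413 tilt [ 0.0005  0.     -0.    ] F [ 0.2  0.  -0. ] q7 0.15
clock: 4.55
tool_pos: [0.493, 0.2086, 0.1104]
eef_rot: [0.539, 0.842, 0.0, 0.0]
contact_force: [-0.6, 0.0, 0.3]
opening: 0.684
finger_force: 0.0
```

The fingers hadn't reached the block when I reopened them, so I'm going back with a narrower opening.

```bash
python3 -m jog '[[[-0.05,-0.02,0,0,0,0],[-0.05,-0.02,0,0,0,0],[-0.05,-0.02,0,0,0,0],[0,0,0,0,0,0]]]' 0.03 && python3 to.py 0.502 0.046 0.02 24.8 && python3 -m jog '[[[0,0,0.03,0,0,0],[0,0,0.03,0,0,0],[0,0,0.02,0,0,0],[0,0,0.01,0,0,0],[0,0,0,0,0,0]]]' && python3 -m jog '[[[0,0,0,0,0,0],[0,0,0,0,0,0],[0,0,0,0,0,0],[0,0,0,0,0,0]]]' 0 8; python3 to.py 0.502 0.046 0.02 24.8; python3 -m jog '[[[0,0,0,0,0,0],[0,0,0,0,0,0],[0,0,-0.03,0,0,0],[0,0,-0.05,0,0,0],[0.05,0.02,-0.01,0,0,0],[0.05,0.02,0,0,0,0],[0.05,0.02,0,0,0,0]]]' 0.03
python3 - <<'E'
from h import *
np.set_printoptions(precision=4,suppress=True)
T=snap('top','b2.png');hsv=cv2.cvtColor(T['frame'],cv2.COLOR_RGB2HSV)
for lo in ((100,120,60),(100,90,60)):
    m=cv2.inRange(hsv,lo,(125,255,255));k,l,st,ce=cv2.connectedComponentsWithStats(m)
    for i in range(1,k):
        if 20<st[i,4]<90 and abs(ce[i][0]-263)<10:
            v,u=np.nonzero(l==i);P=onz(T,np.c_[u,v],.04)[:,:2];c=P.mean(0);w,V=np.linalg.eigh(np.cov((P-c).T));print(c,np.sqrt(12*w),np.degrees(np.arctan2(V[1,1],V[0,1])),ce[i])
E
```

```text
clock: 5.05
tool_pos: [0.5012, 0.0396, 0.11]
eef_rot: [0.543, 0.84, -0.002, 0.001]
contact_force: [0.8, 0.8, 0.3]
opening: 0.34
finger_force: 0.0
t 5.05 pos [0.5012 0.0396 0.11  ] yaw 24.28 shift [0.0057 0.0036 0.09  ] n 0.09 turn z -0.009 or 3.1325 tilt [-0.0024  0.003   0.    ] F [0.8 0.8 0.3] q7 0.17
clock: 5.68
tool_pos: [0.5013, 0.0464, 0.0197]
eef_rot: [0.538, 0.843, -0.0, -0.0]
contact_force: [-0.6, 0.6, 0.1]
opening: 0.339
finger_force: 0.0
clock: 6.18
tool_pos: [0.5017, 0.0458, 0.0207]
eef_rot: [0.539, 0.843, 0.0, 0.0]
contact_force: [-1.6, -0.2, 5.6]
opening: 0.18
finger_force: 8.0
t 6.175 pos [0.5017 0.0458 0.0207] yaw 24.81 shift [0.0001 0.0003 0.0007] n 0.001 turn z 0.0002 or -3.1414 tilt [ 0.0009  0.0001 -0.    ] F [-1.6 -0.2  5.6] q7 0.15
clock: 7.05
tool_pos: [0.4931, 0.2085, 0.1103]
eef_rot: [0.539, 0.842, 0.0, 0.0]
contact_force: [0.9, -1.2, 0.1]
opening: 0.34
finger_force: 0.0
[0.5029 0.0465] [0.0175 0.0313] 112.76435587583738 [263.2745 230.098 ]
[0.5033 0.0465] [0.0204 0.0348] 116.03717211181021 [263.2836 229.9851]
```

```bash
python3 -m jog '[[[-0.05,-0.02,0,0,0,0],[-0.05,-0.02,0,0,0,0],[-0.05,-0.02,0,0,0,0],[0,0,0.01,0,0,0],[0,0,0.03,0,0,0],[0,0,0.03,0,0,0],[0,0,0.02,0,0,0],[0,0,0,0,0,0]]]' && python3 -m jog '[[[0,0,0,0,0,0],[0,0,0,0,0,0],[0,0,0,0,0,0],[0,0,0,0,0,0],[0,0,-0.02,0,0,0],[0,0,-0.04,0,0,0],[0,0,-0.03,0,0,0],[0,0,0,0,0,0]]]' 0 25; python3 to.py 0.5694 0.262 0.075 -10.7
```

```text
clock: 8.1
tool_pos: [0.5004, 0.0468, 0.0186]
eef_rot: [0.538, 0.843, -0.001, -0.001]
contact_force: [-0.5, -0.1, 0.7]
opening: 0.344
finger_force: 0.0
clock: 9.1
tool_pos: [0.5028, 0.0457, 0.1117]
eef_rot: [0.539, 0.842, 0.001, 0.002]
contact_force: [0.2, -0.5, -1.5]
opening: 0.18
finger_force: 24.9
t 9.1 pos [0.5028 0.0457 0.1117] yaw 24.78 shift [0.1685 0.151  0.0371] n 0.229 turn z 0.6193 or -2.5223 tilt [ 0.004   0.0011 -0.    ] F [ 0.2 -0.5 -1.5] q7 0.17
```

```bash
python3 -m jog '[[[0.02,0.018,0,0,0,0],[0.036,0.032,0,0,0,0],[0.036,0.032,0,0,0,0],[0.036,0.032,0,0,0,0],[0.028,0.025,0,0,0,0],[0.0125,0.012,0,0,0,0.12],[0,0,0,0,0,0.15],[0,0,0,0,0,0.15],[0,0,0,0,0,0.15],[0,0,0,0,0,0.05],[0,0,0,0,0,0],[0,0,0,0,0,0]]]'; python3 to.py 0.5694 0.262 0.075 -10.7
python3 - <<'E'
from h import *
S=snap('scene');T=snap('top')
a=cv2.resize(S['frame'][170:275,310:420,::-1],(520,500),interpolation=cv2.INTER_CUBIC);cv2.imwrite('pics/held.png',a)
E
```

```text
clock: 10.6
tool_pos: [0.5677, 0.2619, 0.1096]
eef_rot: [0.77, 0.639, -0.0, -0.0]
contact_force: [1.1, -0.8, -1.5]
opening: 0.183
finger_force: 24.9
t 10.6 pos [0.5677 0.2619 0.1096] yaw -10.64 shift [0.0005 0.0017 0.0346] n 0.035 turn z 0.0011 or -3.1405 tilt [-0.0005  0.0003  0.    ] F [ 1.1 -0.8 -1.5] q7 -0.49
```

View pics/held.png

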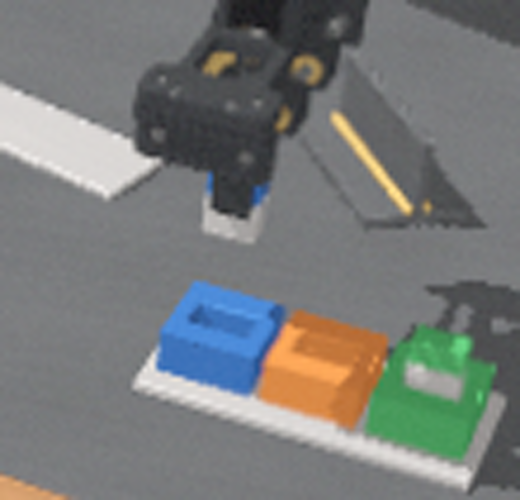

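The scene crop shows the block hanging straight in the fingers, bottom front edge from (203,230) to (258,243). The blue pocket below spans about (187,318) to (272,325). I'll compare this with what my pose estimates predict.

Run:
```python
from h import *
np.set_printoptions(precision=1,suppress=True)
S=snap('scene')
def rect(c,a,hx,hy,z):
    a=np.radians(a);ux=np.array([np.cos(a),np.sin(a)]);uy=np.array([-ux[1],ux[0]])
    return np.array([np.r_[np.array(c)+i*hx*ux+j*hy*uy,z] for i,j in((1,-1),(1,1),(-1,1),(-1,-1))])
f=lambda P:((proj(S,P)-[310,170])*[520/110,500/105])
print('block bottom +x-y,+x+y,-x+y,-x-y',f(rect((.5677,.2619),-10.6,.008,.015,.089)))
for c in((.5694,.262),(.5707,.2625)):
    print('rim',f(rect(c,-10.7,.028,.027,.034)));print('pocket',f(rect(c,-10.7,.010,.017,.034)));print('base',f(rect(c,-10.7,.028,.027,.008)))
I=cv2.cvtColor(S['frame'],cv2.COLOR_RGB2HSV)
m=cv2.inRange(I,(100,120,60),(125,255,255));m[:228]=0;m[260:]=0;m[:,:335]=0;m[:,380:]=0
c=max(cv2.findContours(m,0,1)[0],key=cv2.contourArea);q=cv2.approxPolyDP(cv2.convexHull(c),1.,True).reshape(-1,2);print('hull',((q-[310,170]+.5)*[520/110,500/105]))
print(I[226:246,345:375,2])
```

```text
block bottom +x-y,+x+y,-x+y,-x-y [[203.1 229.6]
 [255.9 244.3]
 [265.2 229.9]
 [212.8 215.5]]
rim [[159.4 327.9]
 [253.  355.8]
 [284.9 303.3]
 [194.1 277.1]]
pocket [[187.8 316.2]
 [246.2 333.4]
 [257.8 314.8]
 [200.  297.9]]
base [[154.9 366.5]
 [247.4 394.6]
 [279.2 341.4]
 [189.4 314.9]]
rim [[159.9 329.4]
 [253.6 357.4]
 [285.5 304.7]
 [194.6 278.5]]
pocket [[188.3 317.7]
 [246.7 334.9]
 [258.3 316.2]
 [200.5 299.4]]
base [[155.4 368. ]
 [248.  396.2]
 [279.8 342.8]
 [189.9 316.3]]
hull [[196.2 283.3]
 [281.3 307.1]
 [248.2 392.9]
 [158.4 364.3]
 [163.1 331. ]]
[[126 122 126 124 124 124 126 125 123 124 125 125 125 122 126 125 122 124
  122 124 126 123 123 125 125 123 122 124 125 126]
 [124 125 124 123 123 121 123 123 126 123 126 125 124 125 125 123 125 124
  125 125 126 124 124 128 127 125 121 124 124 126]
 [126 125 124 127 126 126 125 122 122 124 123 124 122 123 123 125 125 125
  126 122 124 124 124 126 126 123 126 128 126 127]
 [119 124 124 126 125 154 213 194 194 149 127 125 119 121 122 122 125 122
  127 125 125 123 122 124 122 127 123 126 124 126]
 [123 126 123 122 124 197 2
[... 1273 characters left out ...]
218 217 208 192 188 194
  212 217 218 204 158 140 208 253 252 247 221 197]
 [186 188 188 189 196 212 212 218 218 218 217 218 216 217 218 217 217 217
  218 218 209 174 143 169 237 253 250 225 188 194]
 [187 183 186 186 187 186 168 195 196 211 219 218 217 218 218 217 219 217
  217 214 186 143 133 221 253 252 243 210 187 192]
 [187 186 185 186 187 186 185 186 187 186 188 197 210 213 218 217 219 217
  218 206 159 139 205 253 252 249 231 196 191 195]
 [186 185 186 186 187 187 188 185 186 185 186 187 186 187 195 200 210 216
  213 189 145 164 235 252 252 252 246 238 230 213]
 [185 187 187 186 186 185 186 187 186 187 187 186 185 188 186 188 186 189
  183 144 139 204 252 252 253 253 253 252 253 253]]
```

```bash
python3 -m jog '[[[0.0005,0.0025,0.02,0,0,0],[0,0,0.02,0,0,0],[0,0,0.01,0,0,0],[0,0,0,0,0,0],[0,0,0,0,0,0]]]'; python3 to.py 0.5703 0.2618 0.037 -10.7; python3 -m jog '[[[0,0,0.005,0,0,0],[0,0,0.005,0,0,0],[0,0,0,0,0,0]]]';python3 to.py 0.5703 0.2618 0.037 -10.7
```

```text
clock: 11.38
tool_pos: [0.5708, 0.2621, 0.0603]
eef_rot: [0.77, 0.638, 0.0, 0.0]
contact_force: [-0.3, -0.1, -1.2]
opening: 0.179
finger_force: 24.9
t 11.375 pos [0.5708 0.2621 0.0603] yaw -10.71 shift [-0.0004 -0.0004  0.0233] n 0.023 turn z -0.0003 or 3.1413 tilt [ 0.0006 -0.0004  0.    ] F [-0.3 -0.1 -1.2] q7 -0.48
clock: 11.75
tool_pos: [0.5701, 0.2619, 0.0496]
eef_rot: [0.77, 0.638, -0.0, -0.0]
contact_force: [-0.3, -0.8, -1.8]
opening: 0.176
finger_force: 24.9
t 11.75 pos [0.5701 0.2619 0.0496] yaw -10.71 shift [-0.0001  0.0002  0.0126] n 0.013 turn z -0.0002 or 3.1414 tilt [-0.0007  0.0003  0.    ] F [-0.3 -0.8 -1.8] q7 -0.48
```

It went into the pocket without force. Continuing down.

```bash
python3 -m jog '[[[0,0,0.005,0,0,0],[0,0,0.005,0,0,0],[0,0,0.002,0,0,0],[0,0,0.001,0,0,0],[0,0,0,0,0,0]]]'; python3 to.py 0.5703 0.2618 0.037 -10.7
```

```text
clock: 12.38
tool_pos: [0.5705, 0.262, 0.0371]
eef_rot: [0.77, 0.638, 0.0, -0.0]
contact_force: [0.2, -0.4, -1.2]
opening: 0.182
finger_force: 24.9
t 12.375 pos [0.5705 0.262  0.0371] yaw -10.71 shift [-0.0003 -0.0002  0.0001] n 0.0 turn z -0.0002 or 3.1414 tilt [ 0.0001 -0.0002  0.    ] F [ 0.2 -0.4 -1.2] q7 -0.48
```

```bash
python3 -m jog '[[[0,0,0,0,0,0],[0,0,0,0,0,0],[0,0,-0.005,0,0,0],[0,0,-0.03,0,0,0],[0,0,-0.05,0,0,0],[-0.05,0,-0.03,0,0,0],[-0.06,0,0,0,0,0],[-0.06,0,0,0,0,0],[0,0,0,0,0,0]]]' 0.04
python3 - <<'E'
from h import *
S=snap('scene');T=snap('top')
a=cv2.resize(S['frame'][205:275,325:425,::-1],(400,280),interpolation=cv2.INTER_CUBIC)
b=cv2.resize(T['frame'][180:250,150:250,::-1],(400,280),interpolation=cv2.INTER_CUBIC)
c=cv2.resize(T['frame'][185:265,310:370,::-1],(225,300),interpolation=cv2.INTER_CUBIC)
d=cv2.resize(S['frame'][180:235,160:235,::-1],(409,300),interpolation=cv2.INTER_CUBIC)
cv2.imwrite('pics/placed.png',np.vstack([np.hstack([a,b]),np.hstack([c,d,np.zeros((300,166,3),'uint8')])]))
E
```

```text
clock: 13.5
tool_pos: [0.5381, 0.0881, 0.1529]
eef_rot: [0.773, 0.634, -0.001, 0.001]
contact_force: [0.6, 1.3, 0.6]
opening: 0.457
finger_force: 0.0
```

View pics/placed.png

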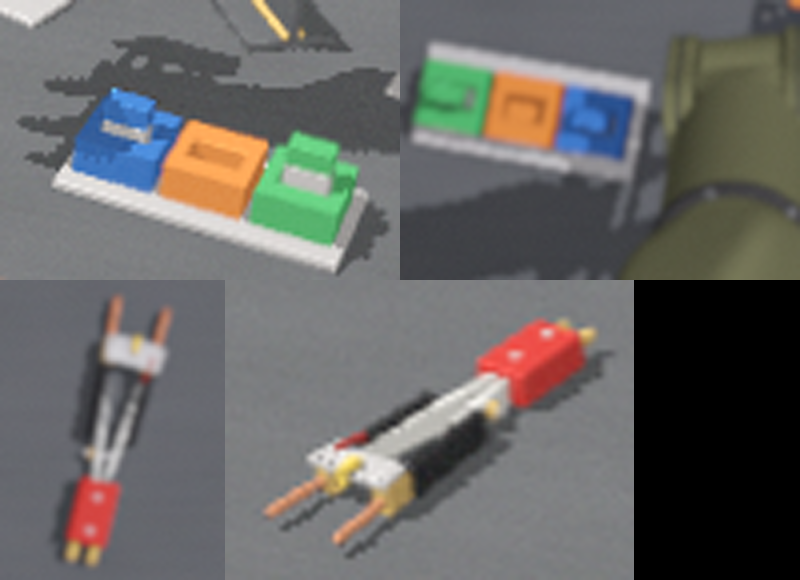

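The block is fully down in the blue holder: a blue top and about 6 mm of steel show above the rim, like the green one. The tweezers haven't moved. In the top view the wing is at about (346,204), with the yellow marker on it and the red needle on the right arm. Now measuring them.

Run:
```python
from h import *
np.set_printoptions(precision=4,suppress=True,linewidth=150)
T=snap('top');S=snap('scene')
def masks(s,box):
    x0,y0,x1,y1=box;h=cv2.cvtColor(s['frame'],cv2.COLOR_RGB2HSV)
    out={}
    for c,lo,hi in(('red',(0,140,60),(4,255,255)),('red2',(174,140,60),(180,255,255)),('cop',(5,80,90),(16,255,255)),('yel',(18,90,100),(35,255,255)),('blk',(0,0,0),(180,255,45))):
        m=cv2.inRange(h,lo,hi);mm=np.zeros_like(m);mm[y0:y1,x0:x1]=m[y0:y1,x0:x1]
        k,l,st,ce=cv2.connectedComponentsWithStats(mm)
        for i in range(1,k):
            if st[i,4]>2: print(c,st[i],ce[i].round(2),end='');v,u=np.nonzero(l==i);print(' rows',v.min(),u[v==v.min()].mean(),'|',v.max(),u[v==v.max()].mean())
for n,s,b in(('top',T,(310,185,370,265)),('scene',S,(160,180,240,240))):
    print(n);masks(s,b)
h=cv2.cvtColor(T['frame'],cv2.COLOR_RGB2HSV)[198:214,334:358];print(h[...,0]);print(h[...,1]);print(h[...,2])
```

```text
top
red [328 238  13  18 143] [333.97 246.73] rows 238 332.5 | 255 334.5
cop [338 190   4   9  25] [339.72 194.28] rows 190 340.5 | 198 339.0
cop [351 193   4   9  22] [352.59 196.95] rows 193 353.5 | 201 352.0
cop [328 254   4   3   6] [329.5  254.67] rows 254 329.0 | 256 331.0
cop [333 255   4   3   7] [334.71 255.86] rows 255 334.5 | 257 336.0
yel [346 200   1   3   3] [346. 201.] rows 200 346.0 | 202 346.0
yel [327 255   5   5  13] [329. 257.] rows 255 329.0 | 259 329.0
yel [333 257   3   4  10] [334.  258.2] rows 257 334.0 | 260 334.0
scene
red [207 188  19  15 159] [216.59 194.45] rows 188 218.0 | 202 214.0
red [181 208   5   3   7] [183.43 208.86] rows 208 184.5 | 210 181.0
cop [224 189   2   3   3] [224.67 190.  ] rows 189 224.0 | 191 225.0
cop [168 216  11   7  24] [172.79 219.12] rows 216 176.5 | 222 169.0
cop [180 220   9   8  25] [184.2  223.52] rows 220 187.5 | 227 180.5
yel [225 189   3   3   6] [226.17 189.67] rows 189 226.0 | 191 226.0
yel [208 202   2   3   3] [208.33 203.  ] rows 202 209.0 | 204 208.0
yel [177 212   8   7  25] [180.64 215.52] rows 212 183.0 | 218 17
[... 4196 characters left out ...]
0 111]
 [ 69  64  59  79 102 119 127 128 143 158 170 180 189 197 199 196 197 196 181 147 117 110 110 111]
 [ 68  61  51  54  66  74  82  82  91 102 115 130 147 170 183 186 189 190 171 136 112 109 110 111]
 [ 69  60  49  55  68  81  88  86  76  72  71  79  97 127 151 163 167 165 148 123 111 110 110 110]
 [ 68  58  49  61  82 101 107 102  89  74  68  67  68  94 121 132 129 125 120 113 111 110 112 111]
 [ 67  56  49  67  94 111 114 109  96  79  71  70  71  91 108 107  95  98 108 112 112 110 110 111]
 [ 64  54  51  68 100 116 116 109  98  80  71  75  84  95  95  85  84 102 110 111 111 111 111 111]
 [ 63  51  51  76 107 122 117 110  97  78  72  85 101 100  81  73  91 106 112 110 110 111 111 110]]
```

```bash
cat > tw.py <<'E'
from h import *
np.set_printoptions(precision=4,suppress=True,linewidth=150)
T=snap('top')
tip=onz(T,[(340.6,189.6),(353.6,192.6)],.010)[:,:2];yk=onz(T,[(333.97,246.73)],.020)[0,:2]
m=tip.mean(0);d=(m-yk)/np.linalg.norm(m-yk);n=np.array([-d[1],d[0]])
print('tips',tip,'sep',np.linalg.norm(tip[0]-tip[1]),'mid',m,'yoke',yk,'dist',np.linalg.norm(m-yk),'dir',np.degrees(np.arctan2(d[1],d[0])))
O=m-.2*d;print('O',O,'grip',O+.105*d,'normal-dir from tips',np.degrees(np.arctan2(*(tip[0]-tip[1])[::-1]))-90)
h=cv2.cvtColor(T['frame'],cv2.COLOR_RGB2HSV).astype(int)
def w(box,f):
    x0,y0,x1,y1=box;H=h[y0:y1,x0:x1];W=np.clip(H[...,1]-20,0,None)*f(H[...,0]);v,u=np.mgrid[y0:y1,x0:x1]
    P=onz(T,np.c_[u.ravel(),v.ravel()],.0235)[:,:2]-O;W=W.ravel()
    c=(P*W[:,None]).sum(0)/W.sum();return np.hypot(*c),np.arctan2(c@n,c@d)
ye=w((343,198,350,206),lambda H:(H>=8)&(H<30));re=w((345,203,353,214),lambda H:(H<10)|(H>165))
print('yellow r,ang',ye,'red',re,'marker',ye[1]-re[1])
E
python3 tw.py
```

```text
tips [[ 0.6395 -0.2132]
 [ 0.6291 -0.257 ]] sep 0.044983877317855046 mid [ 0.6343 -0.2351] yoke [ 0.4475 -0.1869] dist 0.19295971961675118 dir -14.48153152533445
O [ 0.4406 -0.1851] grip [ 0.5423 -0.2114] normal-dir from tips -13.328918889800761
yellow r,ang (np.float64(0.16388914561126075), np.float64(-0.017293786122566563)) red (np.float64(0.13683654355891836), np.float64(-0.1300964538445186)) marker 0.11280266772195204
```

Marker estimate is about 0.113 rad, to be refined once lifted. Moving over the grips.

```bash
python3 to.py 0.542 -0.211 0.10 -104 ; python3 -m jog '[[[0,0,0,0,0,0.16],[0,0,0,0,0,0.16],[0,0,0,0,0,0.16],[0,0,0,0,0,0.16],[0,0,0,0,0,0.16],[0,0,0,0,0,0.16],[0,0,0,0,0,0.16],[0,0,0,0,0,0.16],[0,0,0,0,0,0.16],[0,0,0,0,0,0.16],[0,0,0,0,0,0.02],[0,0,0,0,0,0]]]' 0.075; python3 to.py 0.542 -0.211 0.10 -104
```

```text
t 13.75 pos [0.5392 0.0971 0.152 ] yaw -10.55 shift [-0.3025  0.0592  0.0516] n 0.313 turn z -1.5106 or 1.631 tilt [ 0.0003 -0.0014  0.    ] F [-0.8  1.3  0.4] q7 -0.27
clock: 15.25
tool_pos: [0.5388, 0.096, 0.1518]
eef_rot: [0.993, -0.116, -0.0, -0.0]
contact_force: [0.5, 0.2, -0.8]
opening: 0.848
finger_force: 0.0
t 15.25 pos [0.5388 0.096  0.1518] yaw -103.3 shift [0.0737 0.298  0.0517] n 0.311 turn z 0.0122 or -3.1294 tilt [-0.0002  0.0002  0.    ] F [ 0.5  0.2 -0.8] q7 -1.36
```

```bash
python3 -m jog '[[[0.005,0.02,0,0,0,0.012],[0.011,0.044,0.005,0,0,0],[0.012,0.05,0.01,0,0,0],[0.012,0.05,0.01,0,0,0],[0.012,0.05,0.01,0,0,0],[0.012,0.045,0.01,0,0,0],[0.007,0.03,0.007,0,0,0],[0.003,0.009,0,0,0,0],[0,0,0,0,0,0],[0,0,0,0,0,0]]]'; python3 to.py 0.542 -0.211 0.003 -104
python3 - <<'E'
from h import *
S=snap('scene');T=snap('top')
a=cv2.resize(S['frame'][150:240,155:275,::-1],(800,600),interpolation=cv2.INTER_CUBIC)
cv2.imwrite('pics/over.png',a)
E
```

```text
clock: 16.5
tool_pos: [0.5382, -0.2098, 0.1001]
eef_rot: [0.992, -0.122, -0.0, -0.001]
contact_force: [-0.4, 0.0, 0.4]
opening: 0.85
finger_force: 0.0
t 16.5 pos [ 0.5382 -0.2098  0.1001] yaw -104.05 shift [0.0041 0.0004 0.0971] n 0.097 turn z -0.0008 or 3.1408 tilt [-0.0018  0.0002  0.    ] F [-0.4  0.   0.4] q7 -0.88
```

View pics/over.png

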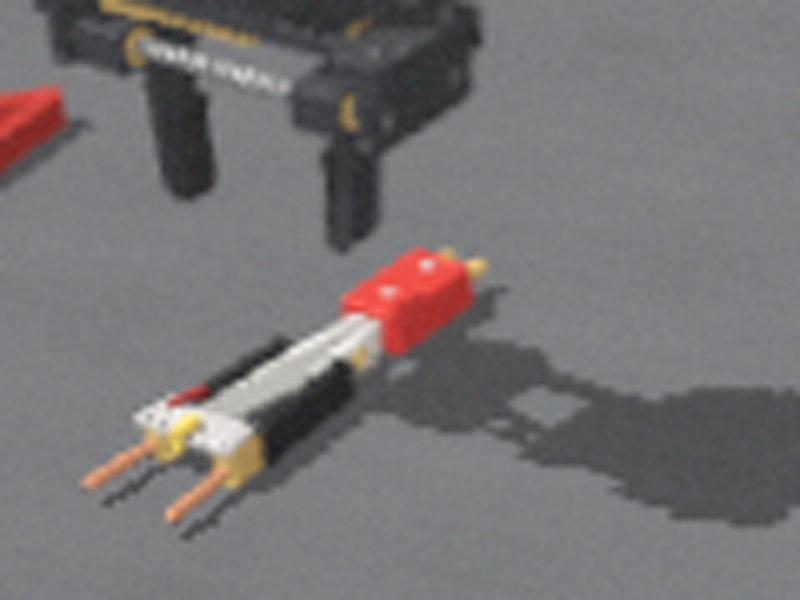

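The gripper is square over the tweezers. The black grips' tops centre near (308,405) and (245,370) in this crop. I'll check the grip point's projection before going down.

Run:
```python
from h import *
S=snap('scene')
a=np.radians(-14);d=np.array([np.cos(a),np.sin(a)]);n=np.array([-d[1],d[0]]);O=np.array([.542,-.211])-.105*d
P=lambda r,y,z:np.r_[O+r*d+y*n,z]
for nm,q in dict(grip=P(.105,0,.02),gl=P(.105,.018,.02),gr=P(.105,-.018,.02),gl0=P(.071,.018,.02),gl1=P(.139,.018,.02),needle=P(.15,-.019,.0235),tl=P(.2,.02,.009),tr=P(.2,-.02,.009),yokeback=P(-.022,0,.022)).items():
    print(nm,((proj(S,q)[0]-[155,150]+.5)*[800/120,600/90]-.5).round(0))
```

```text
grip [277. 376.]
gl [309. 388.]
gr [245. 365.]
gl0 [357. 354.]
gl1 [260. 423.]
needle [176. 403.]
tl [173. 513.]
tr [101. 485.]
yokeback [449. 252.]
```

```bash
python3 -m jog '[[[0.004,0,0.02,0,0,0],[0,0,0.03,0,0,0],[0,0,0.025,0,0,0],[0,0,0.013,0,0,0],[0,0,0.005,0,0,0],[0,0,0,0,0,0]]]' 0.06; python3 to.py 0.542 -0.211 0.003 -104; python3 -m jog '[[[0,0,0.001,0,0,0],[0,0,0,0,0,0],[0,0,0,0,0,0]]]' 0.047 12;  python3 to.py 0.542 -0.211 0.003 -104
```

```text
clock: 17.4
tool_pos: [0.5416, -0.2132, 0.007]
eef_rot: [0.992, -0.124, 0.0, 0.0]
contact_force: [-0.1, 0.7, 0.7]
opening: 0.68
finger_force: 0.0
t 17.4 pos [ 0.5416 -0.2132  0.007 ] yaw -104.23 shift [-0.0001 -0.0022  0.004 ] n 0.005 turn z -0.004 or 3.1376 tilt [ 0.0001 -0.0002  0.    ] F [-0.1  0.7  0.7] q7 -0.81
clock: 17.77
tool_pos: [0.5418, -0.2136, 0.0065]
eef_rot: [0.992, -0.124, 0.001, 0.0]
contact_force: [0.5, -1.3, -0.4]
opening: 0.534
finger_force: 0.4
t 17.775 pos [ 0.5418 -0.2136  0.0065] yaw -104.23 shift [-0.0005 -0.0025  0.0035] n 0.004 turn z -0.0041 or 3.1375 tilt [ 0.0006 -0.0012  0.    ] F [ 0.5 -1.3 -0.4] q7 -0.81
```

```bash
python3 -m jog '[[[0,0,0.003,0,0,0],[0,0,0,0,0,0]]]' 0.044 12; python3 -m jog '[[[0,0,0,0,0,0],[0,0,0,0,0,0],[0,0,0,0,0,0]]]' 0.040 12;  python3 to.py 0.542 -0.211 0.003 -104
```

```text
clock: 18.02
tool_pos: [0.5422, -0.2137, 0.0043]
eef_rot: [0.992, -0.124, 0.001, 0.0]
contact_force: [-1.4, 0.4, 9.1]
opening: 0.499
finger_force: 8.1
clock: 18.4
tool_pos: [0.5424, -0.2135, 0.0043]
eef_rot: [0.992, -0.124, 0.001, 0.0]
contact_force: [-0.6, 0.4, 8.8]
opening: 0.455
finger_force: 10.0
t 18.4 pos [ 0.5424 -0.2135  0.0043] yaw -104.23 shift [-0.0011 -0.0023  0.0013] n 0.003 turn z -0.0041 or 3.1375 tilt [ 0.0001 -0.0025  0.    ] F [-0.6  0.4  8.8] q7 -0.81
```

```bash
python3 -m jog '[[[0,0,-0.005,0,0,0],[0,0,-0.015,0,0,0],[0,0,-0.03,0,0,0],[0,0,-0.04,0,0,0],[0,0,-0.04,0,0,0],[0,0,-0.04,0,0,0],[0,0,-0.04,0,0,0],[0,0,-0.03,0,0,0],[0,0,-0.01,0,0,0],[0,0,0,0,0,0],[0,0,0,0,0,0]]]'; python3 to.py 0.542 -0.211 0.003 -104
python3 - <<'E'
from h import *
S=snap('scene');T=snap('top')
a=cv2.resize(S['frame'][110:230,130:270,::-1],(420,360),interpolation=cv2.INTER_CUBIC)
b=cv2.resize(T['frame'][150:270,310:430,::-1],(360,360),interpolation=cv2.INTER_CUBIC)
cv2.imwrite('pics/lift.png',np.hstack([a,b]))
E
```

```text
clock: 19.77
tool_pos: [0.5407, -0.2123, 0.2516]
eef_rot: [0.992, -0.124, -0.001, -0.001]
contact_force: [0.3, 0.8, -2.4]
opening: 0.453
finger_force: 7.3
t 19.775 pos [ 0.5407 -0.2123  0.2516] yaw -104.22 shift [ 0.0016 -0.0014  0.2486] n 0.249 turn z -0.0038 or 3.1378 tilt [-0.0007  0.0028  0.    ] F [ 0.3  0.8 -2.4] q7 -1.02
```

View pics/lift.png

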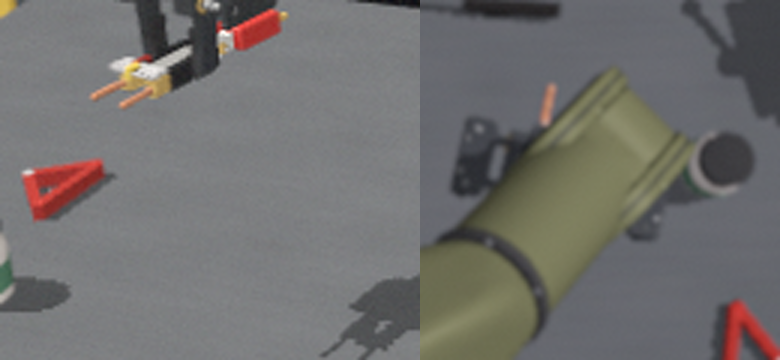

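The tweezers are held level, with the jaw near 0.058. The arm hides them from the top camera, so I'm bringing them closer to the scene camera.

```bash
python3 -m jog '[[[0.004,-0.016,0,0,0,0],[0.008,-0.034,0,0,0,0],[0.01,-0.04,0,0,0,0],[0.01,-0.04,0,0,0,0],[0.01,-0.04,0,0,0,0],[0.01,-0.04,0,0,0,0],[0.01,-0.04,0,0,0,0],[0.007,-0.028,0,0,0,0],[0.002,-0.01,0,0,0,0],[0,0,0,0,0,0],[0,0,0,0,0,0]]]' 0.038 12; python3 to.py 0.68 0.05 0.25 -104
cat > pr.py <<'E'
import sys
from h import *
st=get_state();S=snap('scene');p=st['tool_pos'];Rm=R.from_quat(st['eef_rot']).as_matrix()
g=p-.0*Rm[:,2];d=Rm[:,0];n=-Rm[:,1]
c=proj(S,[g+.045*d])[0].astype(int)
x0,y0=c[0]-40,c[1]-30;print('crop origin',x0,y0)
cv2.imwrite('pics/'+sys.argv[1],cv2.resize(S['frame'][y0:y0+60,x0:x0+80,::-1],(800,600),interpolation=cv2.INTER_CUBIC))
h=cv2.cvtColor(S['frame'],cv2.COLOR_RGB2HSV)
for nm,q in(('red',((h[...,0]<5)|(h[...,0]>172))&(h[...,1]>110)),('yel',(h[...,0]>=18)&(h[...,0]<35)&(h[...,1]>110))):
    m=np.zeros(h.shape[:2],'uint8');m[y0:y0+60,x0:x0+80]=q[y0:y0+60,x0:x0+80]
    k,l,s,ce=cv2.connectedComponentsWithStats(m)
    for i in range(1,k):
        if s[i,4]>2:
            v,u=np.nonzero(l==i);P=onz(S,np.c_[u,v],p[2]-.0043+.0235)-p;L=np.c_[P@d,P@n]*1000
            print(nm,s[i],ce[i].round(1),'crop',((ce[i]-[x0,y0])*10).round(0),'fwd/left mm',L.mean(0).round(1),L.min(0).round(1),L.max(0).round(1))
E
python3 pr.py p1.png
```

```text
clock: 21.25
tool_pos: [0.6804, 0.0468, 0.2532]
eef_rot: [0.992, -0.125, -0.0, 0.001]
contact_force: [-0.1, 0.3, -2.4]
opening: 0.433
finger_force: 8.1
t 21.25 pos [0.6804 0.0468 0.2532] yaw -104.36 shift [-0.0012 -0.003   0.0032] n 0.005 turn z -0.0064 or 3.1352 tilt [ 0.0012  0.0002 -0.    ] F [-0.1  0.3 -2.4] q7 -1.5
crop origin 215 145
red [283 148   9  12  69] [286.4 153.5] crop [714.  85.] fwd/left mm [-53.8  21.8] [-79.5   2.7] [-27.6  38.2]
red [251 163   6   3  12] [254.  164.3] crop [390. 193.] fwd/left mm [ 34.2 -10.1] [ 27.5 -13.9] [40.6 -4.6]
yel [279 145   2   4   5] [279.4 146.6] crop [644.  16.] fwd/left mm [-77.9 -11.5] [-85.4 -17.1] [-71.7  -6.2]
yel [246 167   8  11  42] [249.2 172.2] crop [342. 272.] fwd/left mm [71.1  2. ] [ 47.5 -10.3] [90.8 14.2]
yel [257 172   8   9  39] [260.8 175.8] crop [458. 308.] fwd/left mm [71.7 32. ] [53.4 23.1] [90.6 38.8]
```

View pics/p1.png

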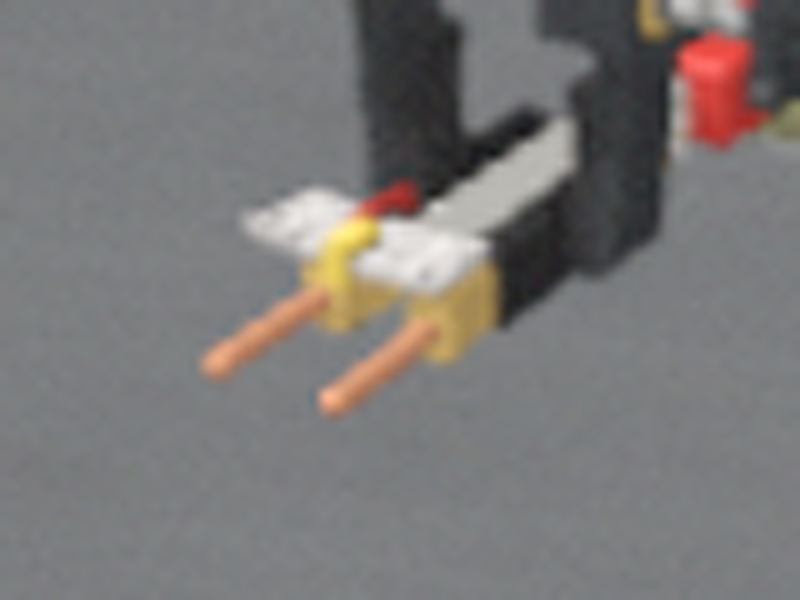

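The needle (red) runs from (410,190) to about (362,215), ending at the wing's inner edge. The yellow marker's inner end is near (368,232), slightly to its left. Converting both to angles.

Run:
```python
from h import *
np.set_printoptions(precision=1,suppress=True,linewidth=150)
st=get_state();S=snap('scene');p=st['tool_pos'];Rm=R.from_quat(st['eef_rot']).as_matrix();d=Rm[:,0];n=-Rm[:,1]
def L(c,z):
    P=onz(S,(np.array(c,float)+.5)/10-.5+[215,145],p[2]-.0043+z)-p;return np.c_[P@d,P@n]*1000
q=L([(410,190),(385,200),(362,215),(368,232),(355,238),(345,205),(410,237),(490,245)],.0235);print('needle base,mid,tip, mark inner,mark mid, wing inner edge x2, wing corner\n',q)
print('ang about pivot',np.arctan2(q[:,1],q[:,0]+105),np.hypot(q[:,0]+105,q[:,1]))
t=L([(213,370),(330,405)],.012);print('tips R,L',t)
h=cv2.cvtColor(S['frame'],cv2.COLOR_RGB2HSV)[160:176,243:262]
for k in range(3):print(h[...,k])
```

```text
needle base,mid,tip, mark inner,mark mid, wing inner edge x2, wing corner
 [[ 29.2  -9.2]
 [ 36.4 -11.1]
 [ 45.2 -11.3]
 [ 51.4  -5.6]
 [ 55.3  -6.4]
 [ 43.2 -17.2]
 [ 48.5   3.4]
 [ 42.3  20.1]]
ang about pivot [-0.1 -0.1 -0.1 -0.  -0.  -0.1  0.   0.1] [134.5 141.8 150.7 156.5 160.4 149.2 153.5 148.6]
tips R,L [[103.9 -10.1]
 [103.2  19.3]]
[[110  80 100  90  90 110  90 113 105 135 126  80 165 105 160  90 128 100 130]
 [100  98 110 120 110 110 108 113 114 113 114  30 150 143 120   0 165 165  75]
 [113 114 113 114 114 120 105  90 114 108 115   0  10  75  45 105  90 135 110]
 [113 110 120 114 120 113 110 105 102 105  98   0   1 179 132 135 120  15  24]
 [126 165  15  15  10 170 110 120 113   0   1   1   2   1   0  90  30  30  21]
 [ 15   8   8   6  10  12  18   1   1   1   2   0   1   2   4  20  21  20  21]
 [  8  10   6  10  15  12   3  10  12  11   8   0 179   5  17  30  21  25  21]
 [ 10  12  18  10   6  22  22  24  23  21  18  12  12  15  18  25  34  20  25]
 [ 15  12  18   6  21  23  26  24  24  23  17  12   6  12  12  15  13  15  21]
 [ 12  12   5  20  23  24  24  24  24  21  13
[... 2338 characters left out ...]
16 222 228 236 251 255 242 215 210 212 204 212 203 190 186 186 187]
 [219 203 207 224 236 254 255 255 225 197 214 226 226 227 223 219 223 208 195]
 [186 194 220 226 232 242 232 213 185 165 210 226 226 226 228 232 230 223 221]
 [143 160 182 200 224 226 194 168 201 216 222 214 218 225 226 228 227 222 200]
 [130 134 177 206 227 230 198 186 211 220 224 224 236 245 216 212 227 211 178]
 [130 129 190 215 229 230 202 180 192 197 202 208 220 216 197 215 213 186 172]
 [129 128 189 218 224 223 199 176 175 175 180 194 193 190 195 202 185 170 175]
 [131 163 213 218 202 205 192 175 172 171 171 165 171 183 189 179 170 174 168]
 [209 217 203 192 176 196 190 173 171 181 164 140 173 186 186 184 179 173 164]]
```

Both measurements agree on the marker: now about 0.038 rad to go from jaw ≈0.075, giving ≈0.113 (top view gave 0.113). Closing about 3.9 mm.

```bash
python3 -m jog '[[[0,0,0,0,0,0],[0,0,0,0,0,0]]]' 0.036 13; python3 -m jog '[[[0,0,0,0,0,0],[0,0,0,0,0,0],[0,0,0,0,0,0],[0,0,0,0,0,0]]]' 0.0341 13; python3 to.py 0.68 0.05 0.25 -104;python3 pr.py p2.png
```

```text
clock: 21.6
tool_pos: [0.681, 0.0483, 0.2532]
eef_rot: [0.992, -0.124, 0.0, -0.0]
contact_force: [0.1, -0.5, -2.4]
opening: 0.407
finger_force: 9.1
clock: 22.1
tool_pos: [0.6811, 0.0487, 0.253]
eef_rot: [0.992, -0.124, 0.0, -0.0]
contact_force: [0.1, 0.1, -2.4]
opening: 0.388
finger_force: 10.4
t 22.1 pos [0.6811 0.0487 0.253 ] yaw -104.22 shift [-0.0013 -0.001   0.003 ] n 0.003 turn z -0.0038 or 3.1378 tilt [-0.0001  0.      0.    ] F [ 0.1  0.1 -2.4] q7 -1.5
crop origin 216 145
red [283 149   9  11  70] [287.  153.4] crop [710.  84.] fwd/left mm [-55.   20.7] [-78.8   0.6] [-27.9  37.5]
red [253 164   6   3  12] [255.7 165.2] crop [397. 202.] fwd/left mm [35.6 -6.8] [ 28.9 -10.6] [41.9 -2.4]
yel [279 145   2   4   5] [279.4 146.6] crop [634.  16.] fwd/left mm [-78.3 -13.5] [-85.8 -19.1] [-72.1  -8.2]
yel [247 167  18  14  80] [255.7 174.3] crop [397. 293.] fwd/left mm [71.4 16.6] [ 47.1 -11.8] [90.5 36.4]
```

View pics/p2.png

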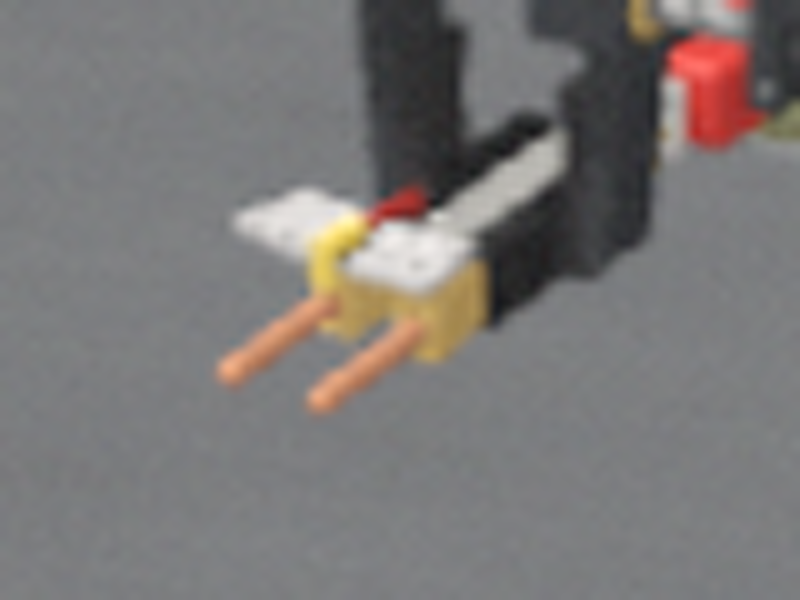

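The needle (425,197)→(372,218) now nearly lines up with the marker strip (362,226)→(330,243). Checking the residual numerically.

Run:
```python
from h import *
np.set_printoptions(precision=3,suppress=True,linewidth=150)
st=get_state();p=st['tool_pos'];Rm=R.from_quat(st['eef_rot']).as_matrix();d=Rm[:,0];n=-Rm[:,1]
res=[]
for _ in range(4):
    S=snap('scene');h=cv2.cvtColor(S['frame'],cv2.COLOR_RGB2HSV).astype(int)
    def w(x0,y0,x1,y1,f):
        H=h[y0:y1,x0:x1];W=(np.clip(H[...,1]-25,0,None)*f(H[...,0])).ravel();v,u=np.mgrid[y0:y1,x0:x1]
        P=onz(S,np.c_[u.ravel(),v.ravel()],p[2]-.0043+.0235)-p;L=np.c_[P@d*1000+105,P@n*1000];c=(L*W[:,None]).sum(0)/W.sum();return np.r_[c,np.arctan2(c[1],c[0])]
    re=w(251,162,260,168,lambda H:(H<8)|(H>170));ye=w(248,165,255,169,lambda H:(H>=17)&(H<35));res.append(np.r_[re,ye,ye[2]-re[2]])
print(np.array(res))
def L(c):
    P=onz(S,(np.array(c,float)+.5)/10-.5+[216,145],p[2]-.0043+.0235)-p;q=np.c_[P@d*1000+105,P@n*1000];return np.c_[q,np.arctan2(q[:,1],q[:,0])]
print(L([(410,204),(390,210),(374,218),(362,226),(350,233),(338,240)]))
print(h[162:171,246:262,0]);print(h[162:171,246:262,1])
```

```text
[[139.502  -7.399  -0.053 156.115 -10.532  -0.067  -0.014]
 [139.467  -7.411  -0.053 156.144 -10.547  -0.067  -0.014]
 [139.483  -7.437  -0.053 156.003 -10.541  -0.067  -0.014]
 [139.468  -7.397  -0.053 156.08  -10.569  -0.068  -0.015]]
[[138.38   -5.985  -0.043]
 [143.222  -8.086  -0.056]
 [148.383  -8.9    -0.06 ]
 [153.039  -8.972  -0.059]
 [157.264  -9.311  -0.059]
 [161.464  -9.649  -0.06 ]]
[[100 105  98 102 110 108 100 110 108 105 150   0  30 140 130  60]
 [120 105 110 100 120 113 110 105 115  90   1   1 178 150 135 120]
 [ 12  10 165 150 105 100 120 113 105   0   1   1   1 173 150  20]
 [ 18  12  12  12   8 170 100 178   0   1   1   1   1 140   8  20]
 [ 15   6  10  12  21  19   9   2   1   2   1   1   5  21  21  20]
 [ 12  12  21  22  25  23  18   6   5  11  10   9  15  19  17  21]
 [ 20  22  23  24  24  24  22  10   5  15  15  18  15  13  17  19]
 [ 22  23  24  24  24  23  21  15  15  15   6  10  15  15  12  15]
 [ 21  24  24  23  22  18  13  10  15  12  12  12  15  15   5  15]]
[[ 12  12   8  10   6  10   6   8  19   8   8   0   4  16  19   6]
 [  5   4   6  12   8   8   6  10  22   8 119 120  63  22  15   6]
 [  6   4   3   2   4   6   8  10  20 113 158 162 113  20  23   8]
 [  6   6   6   6   5   4   5  69 142 172 179 188 141  17  11  10]
 [  7   6   7   6  36  64  84 131 166 171 146 159  54  10   9   9]
 [  6   6  34  77 102 122 132 122  22  10   8  10  13  11   9  10]
 [ 22  48  90 132 147 150 106  19   7   7   7   6   7   8   9  10]
 [ 38  97 132 150 154 142  52   9   7   7   6   7   7   7   6   7]
 [ 53 127 149 143 103  17   8   7   7   6   5   5   7   7   7   7]]
```

Hand-read tip and marker agree (−0.060 vs −0.059), but the mask centroids differ by 0.014 rad, possibly from height effects. I'll turn the tweezers to point at the scene camera, so height error drops out, and check once more.

```bash
python3 -m jog '[[[0,0,0,0,0,-0.06],[0,0,0,0,0,-0.12],[0,0,0,0,0,-0.12],[0,0,0,0,0,-0.12],[0,0,0,0,0,-0.12],[0,0,0,0,0,-0.06],[0,0,0,0,0,0],[0,0,0,0,0,0],[0,0,0,0,0,0]]]'; python3 to.py 0.68 0.05 0.25 -70;python3 pr.py p3.png
```

```text
clock: 23.48
tool_pos: [0.6811, 0.0487, 0.253]
eef_rot: [0.985, 0.175, -0.0, 0.0]
contact_force: [-0.2, 0.6, -2.0]
opening: 0.384
finger_force: 10.4
t 23.475 pos [0.6811 0.0487 0.253 ] yaw -69.87 shift [-0.0005 -0.0016  0.003 ] n 0.003 turn z 0.0022 or -3.1394 tilt [ 0.0001  0.0001 -0.    ] F [-0.2  0.6 -2. ] q7 -1.01
crop origin 227 146
red [258 146  15  11 101] [264.2 149.9] crop [372.  39.] fwd/left mm [-55.   -3.9] [-77.2 -18.4] [-21.4  15. ]
red [262 166   2   3   5] [262.6 167.2] crop [356. 212.] fwd/left mm [ 35.5 -10.8] [ 29.7 -12.2] [39.4 -9.7]
yel [261 169   5   9  22] [262.8 174.4] crop [358. 284.] fwd/left mm [ 69.3 -11.5] [ 44.1 -15.7] [81.3 -7.1]
yel [270 175   5   6  13] [271.8 176.9] crop [448. 309.] fwd/left mm [81.4  7.1] [72.9  3.2] [95.  12.1]
```

View pics/p3.png

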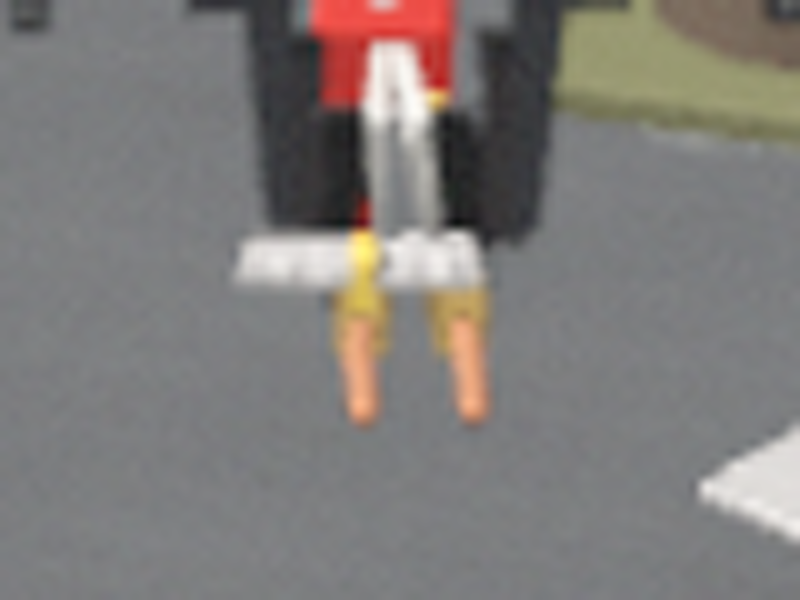

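Looking along the tweezers, the red needle (360,215) sits straight behind the yellow marker (363,245), well within its width. The electrode tips (362 and 474) are clearly apart. Handing in.

```bash
python3 -m jog '[[[0,0,0,0,0,0],[0,0,0,0,0,0]]]'; python3 -c "
from plant import *
print(finish_job())"
```

```text
clock: 23.78
tool_pos: [0.681, 0.0487, 0.253]
eef_rot: [0.985, 0.175, -0.0, -0.0]
contact_force: [0.5, 0.1, -1.4]
opening: 0.39
finger_force: 10.4
the job is handed in; nothing more can be done
None
```

Job handed in at 23.8 s: the blue block is upright and fully down in its blue holder, and the tweezers are held level and steady about 250 mm above the bench, with the needle on the yellow marker and the tips apart.

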